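Shut and lock the gate of the dispensing hopper

ROBOT

A 6-joint arm with a two-finger parallel gripper is mounted at the origin on the work surface. World frame = base frame: x ahead of the robot, y to its left, z up, the work surface at z = 0. Lengths are in m, angles in degrees, forces in N, time in s.
With the tool pointing down it reaches from about 0.375 to 0.9 m from the base axis. Payload 3.1 kg.
Tool frame: the origin (TCP) lies on the centre line of the jaws, within the pads' length; the fingertips stand 11 mm ahead of it and the grasp point (between the pads) lies 8 mm behind it; z points along the fingers, y is the line along which they close (so a half turn about z gives the same grasp; the last joint's range is limited). The gripper opens to 87 mm and grips with 3 to 60 N. Pads are 19 mm wide; open, the fingers measure 117 mm over their backs; the gripper's body (75 mm by 190 mm) begins 51 mm behind the grasp point.
Start: joints at [-10.227, 30.224, 82.088, -0, 67.689, -10.227], TCP at [0.625, 0, 0.234] pointing down, gripper open.
Joint ranges: [-176.69, 176.69], [-43.24, 126.21], [12.49, 139.97], [-82, 262], [0, 151.66], [-163.58, 163.58]. Speed limits (degrees/s): [159.86, 159.86, 180, 180, 180, 180].

INTERFACE

Orientations are given as a 3x3 rotation matrix whose columns are the frame's x, y, z axes.
In Python, from rig import * gives the robot as it stands.
- The arm moves only by the shell command python3 -m inch 'ROWS'. ROWS is JSON, a list of rows, each an object of numbers: "gripper": the opening in per cent of the stroke, from 0 (shut) to 100 (fully open); "dx", "dy", "dz": the shift along the tool's x, y, z in mm; "turn": the turn about the tool's z in rad. A call has 1 to 12 rows; each row is the pose to reach, as a shift and turn from the pose commanded when the call began, along the tool's axes at that moment; what a row does not reach only later rows make up. A row lasts 1/10 s, in which the tool goes at most 50 mm and 8.59 degrees, less where a joint would pass 70% of its speed; a pose out of reach is approached as far as the arm can. A call with a gripper value outside its range is refused whole. The fingers move at their own pace and stop on an object; the grip force is fixed at half the most. Time passes only in rows, so rows that repeat a pose let the fingers close. It gives the time, the measured TCP pose, the force and the opening at its end, in the units of the state.
- read_state(): the state, without advancing time (a new reading comes with each control period).
- capture(name): name is "scene" or "side" or "wrist"; returns the picture (400x640x3 uint8, red, green, blue); there is no depth.
- get_calibration(name): a dict with "camera_matrix" (3x3 intrinsics, pixels), "world_to_cam" (4x4, takes a point from world to camera coordinates); the wrist camera has in their place "T_tool_cam" (4x4, takes a point from camera to tool coordinates, whose origin is the TCP and whose axes are the flange's). Camera axes: x right, y down, z forward; pixel columns grow to the right and rows downward; lengths in m; the calibration is good to about 2 mm. A picture is of the moment at which its call begins: read the wrist's pose just before it. get_calibration takes no time and is no camera call.
- hand_in(): hands the job in, once; it reports no verdict.
Trained networks look in the newest picture that a camera, given by its name, has taken for a name from the list of things; names that differ only in an ending like _2 or _b are one class to them, and where a whole thing is asked for, a point or a joint stands for the part that bears it (a point fixed in the world has none). Each returns a list of dicts, best first, with "score" (0 to 1); they miss things now and then, are a little off and sometimes report something else, mostly with a low value. They report only what shows in the picture. A call takes as long as a camera call. They do not tell look-alikes from the thing itself.
- recognise(camera, query): "extent" ([centre column, centre row, width, height] in pixels, round what is visible of it).
The state is a dict: "time_s": time; "joint_positions": joint angles; "qvel": joint speeds; "tau": joint torques, N m; "position": TCP position; "tcp_rot": TCP orientation; "force": force on the tool from outside, world axes, zero at the start; "moment": the same for the moment, N m; "opening": opening from 0.0 (shut) to 1.0 (fully open).
Only numpy, scipy, OpenCV 4.12 (cv2) and the standard library are available. Lean on these libraries where they do the work, as an engineer would, in place of code of your own. Each camera call takes 0.05 s, during which the arm holds its last target. There are 200 camera calls.

TASK

The clear hopper is about to be filled, so shut its gate and lock it: push the gate's lever round with the fingertips until the slot in the lock disc lines up with the lock bar, then push the bar by its head along its channel, through the slot and into the keeper beyond, until the head is fully home against the two stops, and let go. Push gently and grip nothing: the bar is never squeezed, forced or lifted out of its channel, and the tray, gift box, jar and cup stay where they are.

Things in the scene. Friction and masses are not known exactly. Their poses are not given: they have to be found in the camera images.
- hopper_stand: Fixed steel stand: level deck 245 x 380 mm on legs, top 150 mm above the table. Origin on the table under the lock disc's axis; x: the way the bar is pushed; y: towards the hopper; z up. Clear funnel hopper on the deck, axis at x -30, y +195 mm, 160 mm across, rim 336 mm above the table. Along y = 0 on the deck: channel, stops, disc, keeper.
- stops (a point): Point at x -40 mm on the deck's top, midway between two dark steel stop lugs at the disc end of the bar's channel: rear faces at x -40, tops 20 mm above the deck. The open-topped channel runs from x -165 to -34 mm, 23 mm wide outside, 13 inside, floor 6 and wall tops 14 mm above the deck.
- keeper (a point): Point on the deck's top at the middle (x +49 mm) of the keeper, an open-topped, open-ended dark steel channel beyond the disc, x +35 to +63 mm, 16 mm wide inside, walls 16 mm high, which takes the bar's nose.
- lock_disc (a joint): Angle of the lock disc (64 mm across, two dark steel half-moons on a bright plate) about its upright axis, rad, anticlockwise from above +, range -1.1 to 0.5, start -0.9 to -0.55 (gate open, lever swung towards the bar's head end). At 0 the gate is shut and the slot in line with the bar. No stop at 0: it can be overshot and pushed back, and stays where left; about 2 N at the knob turns it.
- slot_middle (a point): Middle of the lock disc on its axis, 12 mm above the deck, x along the slot: a groove right across the disc, open at the top, 15 mm wide, mouths flared to 21 mm, floor 5 mm and top 20 mm above the deck. The bar enters when the slot is within about 0.1 rad of its line.
- lever_knob (a point): Middle of the black finger knob on the disc's lever: upright cylinder 16 mm in diameter, 26 to 62 mm above the deck (this point at 44), 75 mm from the disc's axis, at the end of a flat lever 14 mm wide whose top is 26 mm above the deck. At joint 0 the lever points along the stand's -y.
- bar_head (a point): Middle of the back face (to push on) of the bar's upright head: plate 10 mm thick, 30 wide, 14.5 to 46 mm above the deck (this point 32). Steel bar loose in the channel, 10 mm wide, 12 high, 102 long from this face to its round nose, 0.17 kg, slides at about 1 N. Starts at x -154 to -138 mm in the stand's frame, home at -50. x: along the bar to its nose; z up.
- catch_tray_mid (a point): Bystander: empty black plastic tray 160 x 130 x 46 mm standing on the table below the hopper, under the deck; point at its centre, 22 mm up.
- gift_box_mid (a point): Bystander: closed kraft cardboard gift box 129 x 99 x 59 mm on the table beside the stand; point at its centre, 30 mm up.
- clip_jar_mid (a point): Bystander: glass clip-top jar of chocolates, 86 mm in diameter and 119 mm tall, on the table beside the stand; point at its centre, 55 mm up.
- measure_cup_mid (a point): Bystander: small open steel measuring cup, 64 mm across the rim and 60 mm tall, on the table beside the stand; point at its centre, 30 mm up.
Things that resemble listed ones, but are neither listed nor needed, are in the scene too. What is shaped like the part that bears bar_head but blue or pink is not meant.

How it is judged:
By the outcome, as a careful person would: the job done as asked, in the order asked, and still so for the second after the job is handed in, with the robot touching nothing.
It also fails if it takes over 45 s, if anything falls off the work surface, if the arm or the gripper's body presses on something with over 40 N, if the wrist force passes 120 N, or if a joint passes its speed limit or range.

## Working session

There is one attempt and no reset: what is moved stays moved. The work goes in short steps, Python scripts to look and compute and a shell command to move; the robot and the scene stay as the last step left them, time stands still between calls to the robot, and variables do not carry over. Pictures are saved under pics/ and viewed, on a budget of 10 in all, crops included, one or two more only if the job needs it, and the job is handed in when it is done.

```bash
mkdir -p pics; cat > h.py <<'E'
from rig import *
import numpy as np, cv2
def save(n,im,box=None,s=1):
    if box: im=im[box[1]:box[3],box[0]:box[2]]
    cv2.imwrite('pics/'+n+'.png',cv2.resize(im[...,::-1],None,fx=s,fy=s,interpolation=cv2.INTER_CUBIC))
E
python3 - <<'E'
from h import *
a=capture("scene");b=capture("side")
save("a",np.vstack([a,b])[:, :],None,0.75)
for c in("scene","side"):
    for q in("hopper_stand","lock_disc","lever_knob","bar_head","gift_box_mid","clip_jar_mid","measure_cup_mid","catch_tray_mid"):
        print(c,q,[(np.round(d["extent"]).tolist(),round(d["score"],2)) for d in recognise(c,q)[:4]])
    g=get_calibration(c);print(g["camera_matrix"],np.linalg.inv(g["world_to_cam"]).round(3))
print(read_state())
g=get_calibration("wrist");print(g)
E
```

```text
scene hopper_stand [([358.0, 300.0, 176.0, 199.0], 0.75)]
scene lock_disc [([308.0, 291.0, 74.0, 145.0], 0.67)]
scene lever_knob [([309.0, 289.0, 72.0, 144.0], 0.74)]
scene bar_head [([366.0, 240.0, 48.0, 24.0], 0.87), ([457.0, 306.0, 18.0, 40.0], 0.78), ([426.0, 249.0, 30.0, 24.0], 0.64), ([238.0, 292.0, 22.0, 41.0], 0.56)]
scene gift_box_mid [([289.0, 166.0, 36.0, 44.0], 0.81)]
scene clip_jar_mid [([273.0, 223.0, 27.0, 44.0], 0.62)]
scene measure_cup_mid [([378.0, 192.0, 9.0, 20.0], 0.58)]
scene catch_tray_mid [([366.0, 341.0, 23.0, 23.0], 0.9)]
[[490.20548519   0.         322.98333702]
 [  0.         490.20548519 205.98345568]
 [  0.           0.           1.        ]] [[-0.914  0.342 -0.216  0.843]
 [ 0.405  0.79  -0.461  0.457]
 [ 0.013 -0.509 -0.861  1.132]
 [ 0.     0.     0.     1.   ]]
side hopper_stand [([431.0, 240.0, 242.0, 183.0], 0.67)]
side lock_disc [([404.0, 268.0, 95.0, 120.0], 0.73)]
side lever_knob [([403.0, 265.0, 100.0, 119.0], 0.93)]
side bar_head [([321.0, 344.0, 35.0, 49.0], 0.71), ([385.0, 191.0, 19.0, 43.0], 0.59), ([312.0, 190.0, 21.0, 29.0], 0.28)]
side g
[... 1087 characters left out ...]
e-05, -1.00000000e+00]]), 'force': array([ 0.30638203,  0.21414227, -0.46196276]), 'moment': array([ 0.0042274 ,  0.00094794, -0.02264991]), 'opening': 1.0010430867296123}
{'camera_matrix': array([[324.69027178,   0.        , 316.99556131],
       [  0.        , 324.69027178, 200.31835624],
       [  0.        ,   0.        ,   1.        ]]), 'T_tool_cam': array([[ 2.53290516e-04, -9.58396606e-01, -2.85439804e-01,
         7.80984598e-02],
       [ 9.99999968e-01,  2.50277557e-04,  4.70338983e-05,
         4.13833088e-04],
       [ 2.63620484e-05, -2.85439807e-01,  9.58396638e-01,
        -1.50546021e-01],
       [ 0.00000000e+00,  0.00000000e+00,  0.00000000e+00,
         1.00000000e+00]])}
```

View pics/a.png

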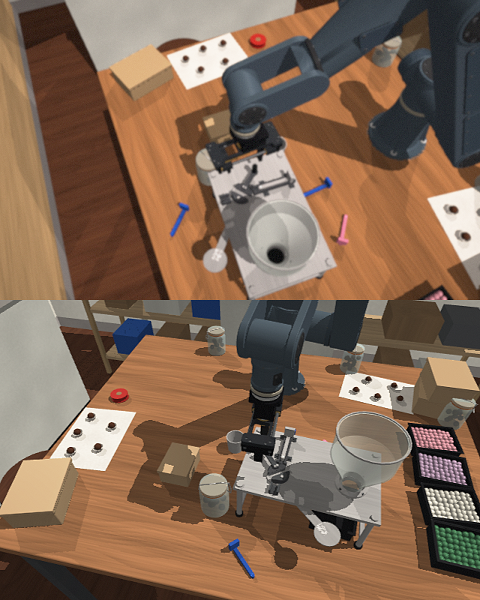

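The full views show the stand in the middle, with the bar, lever and disc at about scene (350,245). Bar_head candidates in the scene view are the blue bars at (426,249) and (238,292), the pink one at (457,306), and the steel one on the deck at about (366,240). By the description, I want the steel one. Next is a close crop to check that.

```bash
python3 - <<'E'
from h import *
a=capture("scene");b=capture("side")
A=cv2.resize(a[190:310,270:430],None,fx=4.9,fy=4.9,interpolation=2)[:295*2-290+0]
A=cv2.resize(a[185:285,270:430],None,fx=3.75,fy=3.75,interpolation=2)[:290]
B=cv2.resize(b[155:305,300:460],None,fx=3.75,fy=3.75,interpolation=2)
A=cv2.resize(a[190:290,275:425],(450,300),interpolation=2)
B=cv2.resize(b[160:280,310:460],(750,600),interpolation=2)
save("b",B); save("c",cv2.resize(a[190:290,275:425],(780,520),interpolation=2))
E
```

```text
(no output)
```

View pics/b.png

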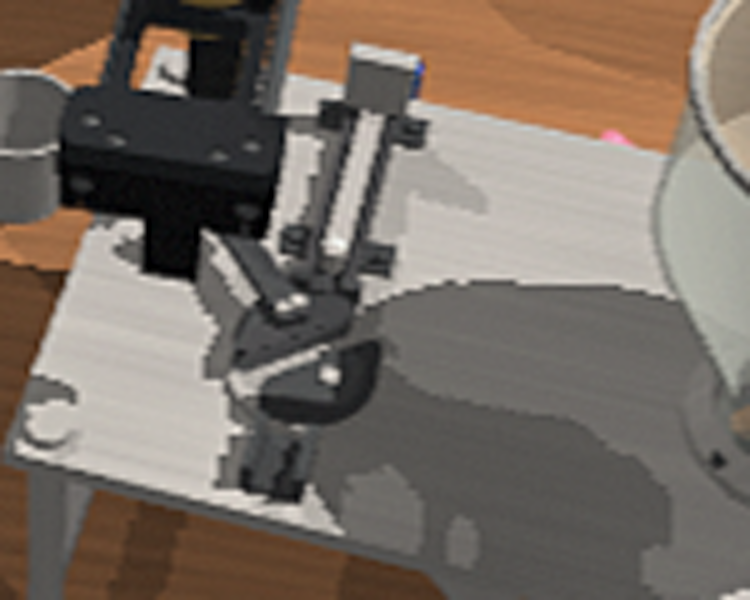

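View pics/c.png

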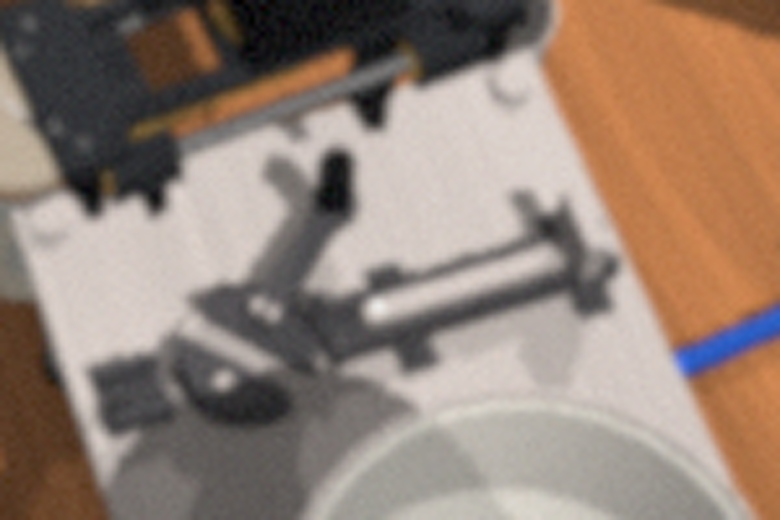

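The crops show the steel head on the bar in the channel: side ≈(386,173), scene ≈(384,240). That's my choice; the blue and pink ones lie on the table. The knob is at scene ≈(340,225). Now a wrist view and a rough triangulation.

```bash
cat >> h.py <<'E'
def cam(n,st=None):
    g=get_calibration(n);K=g["camera_matrix"]
    if n!="wrist": return K,g["world_to_cam"]
    st=st or read_state();T=np.eye(4);T[:3,:3]=st["tcp_rot"];T[:3,3]=st["position"]
    return K,np.linalg.inv(T@g["T_tool_cam"])
def proj(c,P):
    K,W=c;p=(np.atleast_2d(P)@W[:3,:3].T+W[:3,3])@K.T;return p[:,:2]/p[:,2:]
def onz(c,u,z):
    K,W=c;d=W[:3,:3].T@np.linalg.solve(K,[u[0],u[1],1]);o=-W[:3,:3].T@W[:3,3];return o+d*(z-o[2])/d[2]
E
python3 - <<'E'
from h import *
w=cam("wrist");a=capture("wrist");save("d",a,None,1.25)
s=lambda x,y:(310+x/5,160+y/5); c=lambda x,y:(275+x/5.2,190+y/5.2)
S,C=cam("side"),cam("scene")
for n,p,q in [("disc",(309,339),(244,343)),("nose",(337,245),(375,308))]:
    p=s(*p);q=c(*q);z=.172
    print(n,onz(S,p,z).round(3),onz(C,q,z).round(3), proj(w,onz(S,p,z))*1.25)
    X=cv2.triangulatePoints(S[0]@S[1][:3],C[0]@C[1][:3],np.array(p),np.array(q));print((X[:3]/X[3]).ravel().round(3))
print("knobtop",onz(C,c(335,155),.212).round(3))
E
```

```text
disc [0.654 0.058 0.172] [0.654 0.056 0.172] [[451.83238756 170.49323092]]
[0.655 0.057 0.174]
nose [0.601 0.063 0.172] [0.598 0.063 0.172] [[349.23488547 160.13966904]]
[0.598 0.062 0.169]
knobtop [0.594 0.01  0.212]
```

View pics/d.png

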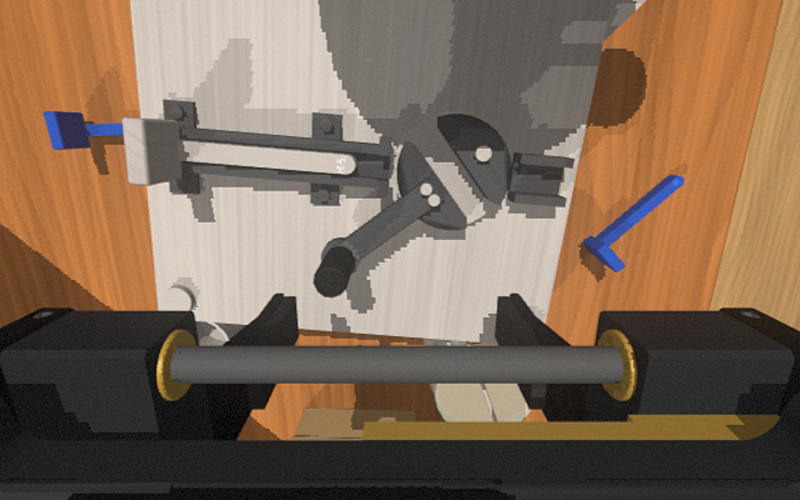

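The wrist view (1.25× scale) is very clear:

| Part | Pixel |
|---|---|
| Steel head | (150,150) |
| Bar nose | (352,165) |
| Disc centre | (455,171) |
| Keeper | (541,178) |
| Knob top | (330,282) |

The blue look-alikes are at (65,130) and (635,225). Next I fit the stand's pose.

```bash
cat >> h.py <<'E'
def stand(p):
    c,s=np.cos(p[2]),np.sin(p[2]);T=np.eye(4);T[:2,:2]=[[c,-s],[s,c]];T[:2,3]=p[:2];return T
def tw(p,P): P=np.atleast_2d(P)/1000.;T=stand(p);return P@T[:3,:3].T+T[:3,3]
E
python3 - <<'E'
from h import *
from scipy.optimize import least_squares
w=cam("wrist")
P=np.array([[0,0,165],[49,0,166],[-34,6.5,164],[-34,-6.5,164],[-34,0,157]],float)
U=np.array([[455,171],[541,178],[391,152],[388,178],[389,166]])/1.25
def f(p):
    r=(proj(w,tw(p,P))-U).ravel()
    # bar centreline at z=168 (top of bar 18mm)
    a,b=proj(w,tw(p,[[-130,0,168],[-50,0,168]])); n=np.array([-(b-a)[1],(b-a)[0]])/np.linalg.norm(b-a)
    l=[(np.array(q)/1.25-a)@n for q in [(352,165),(190,153)]]
    return np.r_[r,l]
r=least_squares(f,[.655,.057,0]);p=r.x;print(p,np.degrees(p[2]),r.fun.round(1));np.save("p.npy",p)
k=lambda u,z:(np.linalg.inv(stand(p))@np.r_[onz(w,np.array(u)/1.25,z),1])[:3]*1000
kn=k((330,282),.212);print("knob",kn,np.arctan2(kn[0],-kn[1]))
print("head back top",k((126,150),.196),"front top",k((158,152),.196),"nose",k((354,165),.160))
for i in (-.9,-.8,-.7,-.6):print(i,proj(w,tw(p,[75*np.sin(i),-75*np.cos(i),212]))*1.25)
E
```

```text
[ 0.65541901  0.05697698 -0.07071707] -4.051789775881899 [-1.9  0.   2.7 -0.1 -1.   1.4  0.1  0.4  0.1 -0.7  0.6  0.3]
knob [-56.66804769 -49.15804598 212.        ] -0.8562448927673916
head back top [-152.22216939    1.55383341  196.        ] front top [-137.92917529    1.69077843  196.        ] nose [-52.96670478  -1.01067401 160.        ]
-0.9 [[325.51965984 276.44147589]]
-0.8 [[336.13429302 288.76540513]]
-0.7 [[347.76667028 299.89399259]]
-0.6 [[360.30359741 309.77303347]]
```

```bash
python3 -m inch '[{"gripper":0,"dx":2,"dy":-17,"dz":-20,"turn":-0.14},{"gripper":0,"dx":4,"dy":-34,"dz":-20,"turn":-0.28},{"gripper":0,"dx":7,"dy":-51,"dz":-20,"turn":-0.42},{"gripper":0,"dx":7,"dy":-68,"dz":-20,"turn":-0.56},{"gripper":0,"dx":7,"dy":-68,"dz":-20,"turn":-0.7},{"gripper":0,"dx":7,"dy":-68,"dz":-20,"turn":-0.84},{"gripper":0,"dx":7,"dy":-68,"dz":-20,"turn":-0.98},{"gripper":0,"dx":7,"dy":-68,"dz":-20,"turn":-1.12},{"gripper":0,"dx":7,"dy":-68,"dz":-20,"turn":-1.26},{"gripper":0,"dx":7,"dy":-68,"dz":-20,"turn":-1.4},{"gripper":0,"dx":7,"dy":-68,"dz":-20,"turn":-1.5},{"gripper":0,"dx":7,"dy":-68,"dz":-20,"turn":-1.5}]'
cat >> h.py <<'E'
def where():
    p=np.load("p.npy");s=read_state();T=np.linalg.inv(stand(p))
    print("t",s["time_s"],"tcp in stand",(T@np.r_[s["position"],1])[:3].round(4)*1000,"tool x in stand",(T[:3,:3]@s["tcp_rot"][:,0]).round(3),"F",s["force"].round(1),"open",round(s["opening"],2),"j",s["joint_positions"].round(0))
E
python3 -c "
from h import *
where(); p=np.load('p.npy');w=cam('wrist');a=capture('wrist');save('e',a)
print(proj(w,tw(p,[[75*np.sin(-.86),-75*np.cos(-.86),212],[0,0,165],[-150,0,196],[49,0,166]])))"
```

```text
time_s: 2.25
position: [0.557, 0.007, 0.2536]
tcp_rot: [[-0.997, 0.071, 0.0], [0.071, 0.997, -0.0], [-0.0, 0.0, -1.0]]
force: [0.2, 0.1, -0.1]
opening: 0.033
t 2.25 tcp in stand [-94.6 -56.8 253.6] tool x in stand [-1.  0. -0.] F [ 0.2  0.1 -0.1] open 0.03 j [-11.  24.  91.   0.  66. -97.]
[[329.12746831 284.22472919]
 [383.54399747 313.66941896]
 [406.94610757 140.83995311]
 [380.5726287  361.24517921]]
```

View pics/e.png

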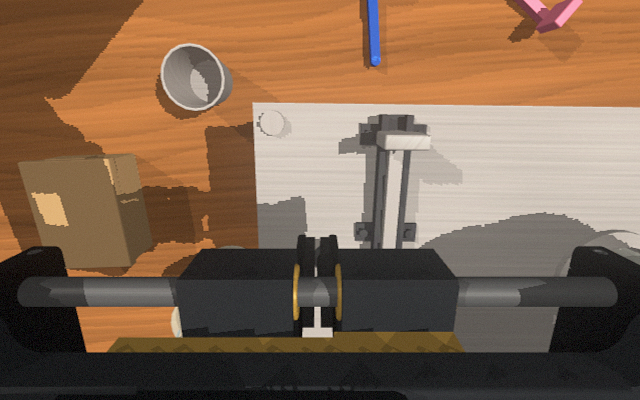

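```bash
python3 -m inch '[{"gripper":0,"dz":30},{"gripper":0,"dz":57},{"gripper":0,"dz":58},{"gripper":0,"dx":-10,"dz":58},{"gripper":0,"dx":-20,"dy":0,"dz":58},{"gripper":0,"dx":-27,"dy":-1,"dz":58},{"gripper":0,"dx":-34,"dy":-3,"dz":58},{"gripper":0,"dx":-41,"dy":-5,"dz":58},{"gripper":0,"dx":-48,"dy":-7,"dz":58},{"gripper":0,"dx":-55,"dy":-9,"dz":58},{"gripper":0,"dx":-62,"dy":-10,"dz":58},{"gripper":0,"dx":-69,"dy":-11,"dz":58}]'
python3 -c "
from h import *
where()
a=capture('side');b=capture('scene')
save('f',np.hstack([cv2.resize(a[180:280,320:420],(400,400),interpolation=2),cv2.resize(b[210:290,270:350],(400,400),interpolation=2)]))"
```

```text
t 2.3 tcp in stand [-94.6 -56.8 253.6] tool x in stand [-1.     0.002 -0.   ] F [-0.5  0.2 -1. ] open 0.02 j [-11.  24.  91.  -0.  66. -97.]invalid input
```

View pics/f.png

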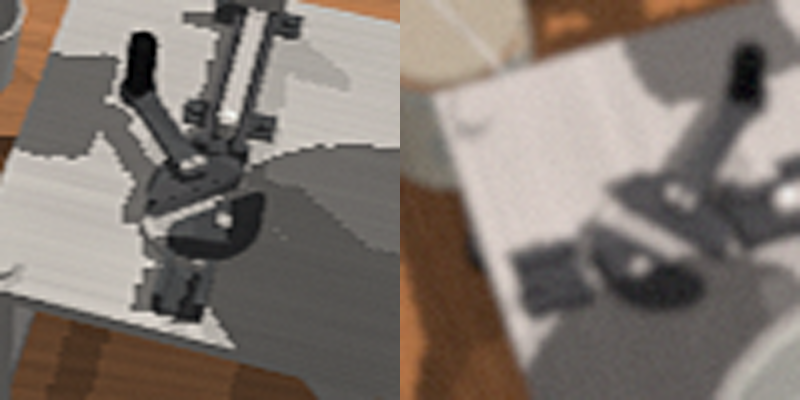

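The move was refused as "invalid input" and nothing moved, as the picture confirms: the knob is still at side ≈(356,195). I'll retry with every key given in each row.

```bash
python3 -m inch '[{"gripper":0,"dx":0,"dy":0,"dz":30,"turn":0},{"gripper":0,"dx":0,"dy":0,"dz":57,"turn":0},{"gripper":0,"dx":0,"dy":0,"dz":58,"turn":0},{"gripper":0,"dx":-10,"dy":0,"dz":58,"turn":0},{"gripper":0,"dx":-20,"dy":0,"dz":58,"turn":0},{"gripper":0,"dx":-27,"dy":-1,"dz":58,"turn":0},{"gripper":0,"dx":-34,"dy":-3,"dz":58,"turn":0},{"gripper":0,"dx":-41,"dy":-5,"dz":58,"turn":0},{"gripper":0,"dx":-48,"dy":-7,"dz":58,"turn":0},{"gripper":0,"dx":-55,"dy":-9,"dz":58,"turn":0},{"gripper":0,"dx":-62,"dy":-10,"dz":58,"turn":0},{"gripper":0,"dx":-69,"dy":-11,"dz":58,"turn":0}]'
python3 -c "
from h import *
where()
a=capture('side');b=capture('scene')
save('g',np.hstack([cv2.resize(a[180:280,320:420],(400,400),interpolation=2),cv2.resize(b[210:290,270:350],(400,400),interpolation=2)]))"
```

```text
time_s: 3.6
position: [0.6235, -0.0142, 0.1961]
tcp_rot: [[-0.997, 0.071, -0.006], [0.071, 0.997, -0.01], [0.005, -0.01, -1.0]]
force: [-6.2, -11.8, -2.3]
opening: 0.007
t 3.6 tcp in stand [-26.8 -73.3 196.1] tool x in stand [-1.    -0.     0.005] F [ -6.2 -11.8  -2.3] open 0.01 j [-11.  33.  84.  -1.  63. -97.]
```

View pics/g.png

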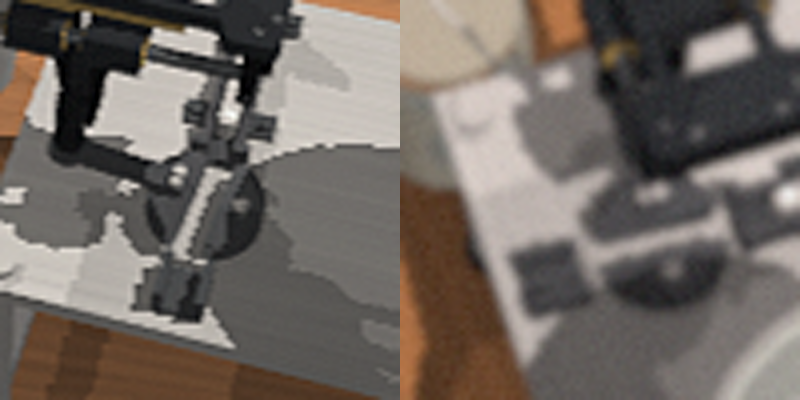

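The lever has swung most of the way, and the slot (side crop (185,250)-(220,170)) is still short of the bar's line by about 0.15 rad. The sideways force suggests the knob drags the tips in -y, so I'll follow it that way while pushing on.

```bash
python3 -m inch '[{"gripper":0,"dx":0,"dy":-3,"dz":0,"turn":0},{"gripper":0,"dx":-2,"dy":-6,"dz":0,"turn":0},{"gripper":0,"dx":-4,"dy":-7,"dz":0,"turn":0},{"gripper":0,"dx":-6,"dy":-7,"dz":0,"turn":0},{"gripper":0,"dx":-6,"dy":-7,"dz":0,"turn":0}]'
python3 - <<'E'
from h import *
where();p=np.load('p.npy')
a=capture('side');b=capture('scene')
# measure slot direction: bright plate pixels in the disc, rectified top view at slot floor height
for n,im in(("side",a),("scene",b)):
    c=cam(n);g=np.array([[x,y,155] for y in range(45,-46,-1) for x in range(-60,70)],float)
    uv=proj(c,tw(p,g)).astype(np.float32).reshape(91,130,2)
    o=cv2.remap(im,uv[...,0],uv[...,1],1);globals()[n]=cv2.resize(o,None,fx=3,fy=3,interpolation=2)
save("h",np.hstack([side,scene]))
E
```

```text
time_s: 4.2
position: [0.6312, -0.0163, 0.1959]
tcp_rot: [[-0.998, 0.07, 0.001], [0.07, 0.998, -0.001], [-0.001, -0.001, -1.0]]
force: [-1.3, -0.7, 1.0]
opening: 0.004
t 4.2 tcp in stand [-19.  -74.8 195.9] tool x in stand [-1.    -0.    -0.001] F [-1.3 -0.7  1. ] open 0.0 j [-12.  33.  83.  -0.  64. -98.]
```

View pics/h.png

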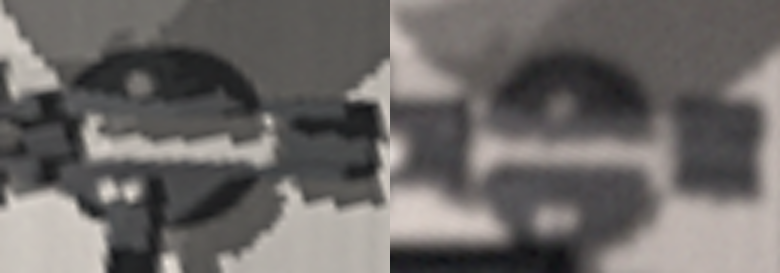

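The rectified top view shows the slot (scene half (470,150)-(665,152)) level with the channel and keeper, so the disc is at about 0 rad. Next: back off straight, lift, and come round behind the head.

```bash
python3 -m inch '[{"gripper":0,"dx":8,"dy":0,"dz":0,"turn":0},{"gripper":0,"dx":20,"dy":0,"dz":0,"turn":0},{"gripper":0,"dx":25,"dy":0,"dz":-30,"turn":0},{"gripper":0,"dx":40,"dy":0,"dz":-45,"turn":0},{"gripper":0,"dx":75,"dy":25,"dz":-45,"turn":0},{"gripper":0,"dx":110,"dy":50,"dz":-45,"turn":0},{"gripper":0,"dx":145,"dy":73,"dz":-45,"turn":0},{"gripper":0,"dx":166,"dy":73,"dz":-45,"turn":0},{"gripper":0,"dx":166,"dy":73,"dz":-45,"turn":0}]'
python3 - <<'E'
from h import *
where();p=np.load('p.npy')
a=capture('side');b=capture('scene');w=cam('wrist');d=capture('wrist')
print(proj(w,tw(p,[[-152,0,196],[0,-75,212]])))
for n,im,z in(("side",a,155),("scene",b,155)):
    c=cam(n);g=np.array([[x,y,z] for y in range(45,-96,-1) for x in range(-170,80)],float)
    uv=proj(c,tw(p,g)).astype(np.float32).reshape(141,250,2)
    o=cv2.remap(im,uv[...,0],uv[...,1],1);globals()[n]=cv2.resize(o,(400,225),interpolation=2)
save("i",np.vstack([np.hstack([side,scene]),cv2.resize(d[100:330,200:600],(800,360))[:, :]]))
E
```

```text
time_s: 5.2
position: [0.4661, 0.0697, 0.2404]
tcp_rot: [[-0.998, 0.069, -0.003], [0.069, 0.998, 0.001], [0.003, 0.0, -1.0]]
force: [0.1, 0.0, 0.7]
opening: 0.007
t 5.2 tcp in stand [-189.7   -0.7  240.4] tool x in stand [-1.    -0.002  0.003] F [0.1 0.  0.7] open 0.01 j [ -5.  18. 103.   0.  59. -91.]
[[319.87136728 274.91296427]
 [221.07412634 463.34598955]]
```

View pics/i.png

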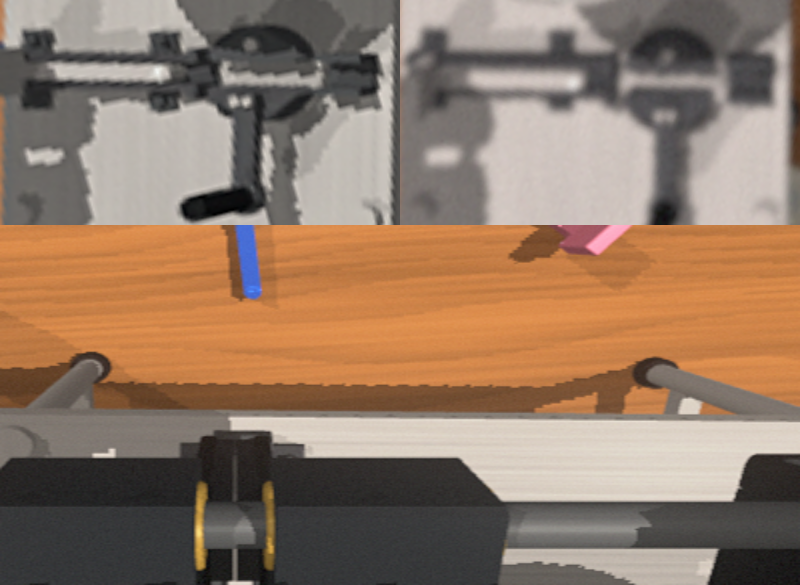

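The lever now points along -y and the slot stays in line. The fingers sit centred behind the head. Now lower and push slowly, watching the force.

```bash
python3 -m inch '[{"gripper":0,"dx":0,"dy":0,"dz":30,"turn":0},{"gripper":0,"dx":0,"dy":0,"dz":57,"turn":0},{"gripper":0,"dx":0,"dy":0,"dz":57,"turn":0},{"gripper":0,"dx":-10,"dy":0,"dz":57,"turn":0},{"gripper":0,"dx":-18,"dy":0,"dz":57,"turn":0},{"gripper":0,"dx":-24,"dy":0,"dz":57,"turn":0},{"gripper":0,"dx":-30,"dy":0,"dz":57,"turn":0},{"gripper":0,"dx":-36,"dy":0,"dz":57,"turn":0},{"gripper":0,"dx":-42,"dy":0,"dz":57,"turn":0},{"gripper":0,"dx":-48,"dy":0,"dz":57,"turn":0},{"gripper":0,"dx":-54,"dy":0,"dz":57,"turn":0},{"gripper":0,"dx":-60,"dy":0,"dz":57,"turn":0}]'
python3 -c "
from h import *
where()"
python3 -m inch '[{"gripper":0,"dx":-5,"dy":0,"dz":0,"turn":0},{"gripper":0,"dx":-10,"dy":0,"dz":0,"turn":0},{"gripper":0,"dx":-15,"dy":0,"dz":0,"turn":0},{"gripper":0,"dx":-20,"dy":0,"dz":0,"turn":0}]'
python3 -c "
from h import *
where();p=np.load('p.npy')
a=capture('side');b=capture('scene')
save('j',np.hstack([cv2.resize(a[160:260,320:420],(400,400),interpolation=2),cv2.resize(b[210:290,280:360],(400,400),interpolation=2)]))"
```

```text
time_s: 6.55
position: [0.5303, 0.0641, 0.1835]
tcp_rot: [[-0.998, 0.071, -0.0], [0.071, 0.998, -0.0], [0.0, -0.0, -1.0]]
force: [-2.8, 1.2, 1.4]
opening: 0.005
t 6.55 tcp in stand [-125.3   -1.8  183.5] tool x in stand [-1.  0.  0.] F [-2.8  1.2  1.4] open 0.0 j [ -5.  27.  98.  -0.  55. -91.]
time_s: 6.95
position: [0.5503, 0.0626, 0.1835]
tcp_rot: [[-0.997, 0.071, -0.0], [0.071, 0.997, -0.0], [0.0, -0.0, -1.0]]
force: [-2.1, -0.2, 2.4]
opening: 0.009
t 6.95 tcp in stand [-105.3   -1.8  183.5] tool x in stand [-1.  0.  0.] F [-2.1 -0.2  2.4] open 0.01 j [ -5.  29.  95.  -0.  56. -91.]
```

View pics/j.png

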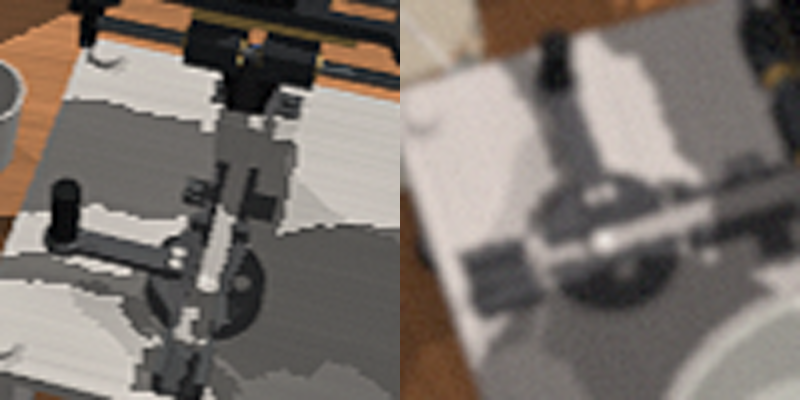

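The nose is in the slot, at side crop (207,283) near the disc's centre, with only about 2 N on the tool. I'll continue.

```bash
python3 -m inch '[{"gripper":0,"dx":-5,"dy":0,"dz":0,"turn":0},{"gripper":0,"dx":-10,"dy":0,"dz":0,"turn":0},{"gripper":0,"dx":-15,"dy":0,"dz":0,"turn":0},{"gripper":0,"dx":-20,"dy":0,"dz":0,"turn":0},{"gripper":0,"dx":-25,"dy":0,"dz":0,"turn":0},{"gripper":0,"dx":-30,"dy":0,"dz":0,"turn":0},{"gripper":0,"dx":-35,"dy":0,"dz":0,"turn":0},{"gripper":0,"dx":-39,"dy":0,"dz":0,"turn":0}]'; python3 -c "
from h import *
where()"
python3 -m inch '[{"gripper":0,"dx":-1,"dy":0,"dz":0,"turn":0},{"gripper":0,"dx":-2,"dy":0,"dz":0,"turn":0},{"gripper":0,"dx":-3,"dy":0,"dz":0,"turn":0}]';python3 -c "
from h import *
where()"
```

```text
time_s: 7.85
position: [0.5895, 0.0599, 0.1836]
tcp_rot: [[-0.997, 0.071, 0.001], [0.071, 0.997, -0.0], [-0.001, 0.0, -1.0]]
force: [-1.7, 0.6, 0.7]
opening: 0.005
t 7.85 tcp in stand [-65.9  -1.8 183.6] tool x in stand [-1.     0.    -0.001] F [-1.7  0.6  0.7] open 0.01 j [ -5.  31.  90.   0.  59. -91.]
time_s: 8.15
position: [0.5914, 0.0597, 0.1835]
tcp_rot: [[-0.997, 0.071, -0.001], [0.071, 0.997, 0.0], [0.001, -0.0, -1.0]]
force: [-2.8, 0.3, 1.1]
opening: 0.003
t 8.15 tcp in stand [-64.   -1.8 183.5] tool x in stand [-1.     0.     0.001] F [-2.8  0.3  1.1] open 0.0 j [ -5.  31.  89.  -0.  59. -91.]
```

```bash
python3 -m inch '[{"gripper":0,"dx":-1,"dy":0,"dz":0,"turn":0},{"gripper":0,"dx":-2,"dy":0,"dz":0,"turn":0},{"gripper":0,"dx":-2,"dy":0,"dz":0,"turn":0}]'
python3 -m inch '[{"gripper":0,"dx":-1,"dy":0,"dz":0,"turn":0},{"gripper":0,"dx":-1,"dy":0,"dz":0,"turn":0}]'
python3 -m inch '[{"gripper":0,"dx":-1,"dy":0,"dz":0,"turn":0},{"gripper":0,"dx":-1,"dy":0,"dz":0,"turn":0}]'; python3 -c "
from h import *
where()"
```

```text
time_s: 8.45
position: [0.5939, 0.0596, 0.1835]
tcp_rot: [[-0.997, 0.071, 0.0], [0.071, 0.997, 0.0], [-0.0, 0.0, -1.0]]
force: [-1.1, 0.5, 0.5]
opening: 0.009
time_s: 8.65
position: [0.594, 0.0596, 0.1835]
tcp_rot: [[-0.997, 0.071, -0.002], [0.071, 0.998, 0.0], [0.002, -0.0, -1.0]]
force: [-3.7, 0.9, 1.7]
opening: 0.006
time_s: 8.85
position: [0.5941, 0.0596, 0.1835]
tcp_rot: [[-0.997, 0.071, -0.004], [0.071, 0.998, 0.0], [0.004, -0.0, -1.0]]
force: [-6.0, 0.1, 4.0]
opening: 0.002
t 8.85 tcp in stand [-61.4  -1.7 183.5] tool x in stand [-1.    -0.     0.004] F [-6.   0.1  4. ] open 0.0 j [ -5.  32.  89.  -0.  60. -91.]
```

```bash
python3 -m inch '[{"gripper":0,"dx":-1,"dy":0,"dz":0,"turn":0},{"gripper":0,"dx":-2,"dy":0,"dz":0,"turn":0},{"gripper":0,"dx":-2,"dy":0,"dz":0,"turn":0}]'
python3 -m inch '[{"gripper":0,"dx":5,"dy":0,"dz":0,"turn":0},{"gripper":0,"dx":15,"dy":0,"dz":0,"turn":0},{"gripper":0,"dx":30,"dy":0,"dz":0,"turn":0},{"gripper":0,"dx":45,"dy":0,"dz":-30,"turn":0},{"gripper":0,"dx":70,"dy":0,"dz":-60,"turn":0},{"gripper":0,"dx":70,"dy":0,"dz":-60,"turn":0}]'
python3 - <<'E'
from h import *
where();p=np.load('p.npy')
a=capture('side');b=capture('scene')
for n,q in (("side",a),("scene",b)):
    print(n,proj(cam(n),tw(p,[[-50,0,196],[-50,-15,196],[-50,15,196],[-40,0,196],[52,0,162]])).round(1).tolist())
save('k',np.hstack([cv2.resize(a[170:270,325:425],(400,400),interpolation=2),cv2.resize(b[210:290,280:360],(400,400),interpolation=2)]))
E
```

```text
time_s: 9.15
position: [0.5941, 0.0596, 0.1835]
tcp_rot: [[-0.997, 0.07, -0.008], [0.07, 0.998, 0.0], [0.008, -0.0, -1.0]]
force: [-9.0, 0.2, 6.8]
opening: 0.003
time_s: 9.75
position: [0.5277, 0.0646, 0.247]
tcp_rot: [[-0.998, 0.07, 0.006], [0.07, 0.998, -0.0], [-0.006, 0.0, -1.0]]
force: [0.4, 0.8, 0.5]
opening: 0.002
t 9.75 tcp in stand [-127.9   -1.4  247. ] tool x in stand [-1.    -0.    -0.006] F [0.4 0.8 0.5] open 0.0 j [ -5.  22.  95.   0.  63. -91.]
side [[377.2, 202.7], [370.0, 201.1], [384.4, 204.2], [376.3, 206.2], [365.5, 251.4]]
scene [[344.0, 244.6], [341.5, 238.6], [346.6, 250.7], [339.6, 246.0], [298.8, 265.9]]
```

View pics/k.png

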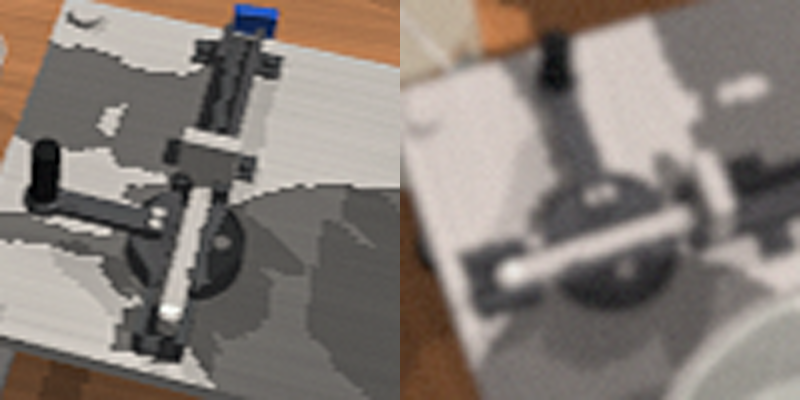

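The bar lies through the slot with its nose in the keeper (side crop (170,312)). The back edge of the head is at (215,130), against a predicted home position of (209,131), and the gripper is clear. Handing in.

```bash
python3 -c "
from h import *
print([ (q,[np.round(d['extent']).tolist() for d in recognise('side',q)[:1]]) for q in ('gift_box_mid','clip_jar_mid','measure_cup_mid','catch_tray_mid')])
where();print(hand_in())"
```

```text
[('gift_box_mid', [[242.0, 221.0, 63.0, 63.0]]), ('clip_jar_mid', [[287.0, 261.0, 42.0, 55.0]]), ('measure_cup_mid', [[313.0, 189.0, 28.0, 32.0]]), ('catch_tray_mid', [])]
t 10.05 tcp in stand [-127.4   -1.9  242.4] tool x in stand [-1.     0.     0.001] F [-0.5 -0.5 -0. ] open 0.0 j [ -5.  22.  95.   0.  63. -91.]
the job is handed in; nothing more can be done
None
```

The gate is shut and locked, and I handed the job in at about 10 s. I pushed the lever round with closed fingertips until the slot lined up with the bar. Then I pushed the bar by its head through the slot and into the keeper, backed off and lifted clear.

**Bar home:** the bar moved at about 2–3 N, then stopped dead while the push rose to 9 N along the bar. In the pictures the back edge of the head is within about 2 pixels of its predicted home position, and the nose is in the keeper. The arm's own reading put the tool 2 mm short of the calculated home point, which is within the calibration error.

**Robot clear:** at hand-in the tool was touching nothing, with the force near zero.

**Bystanders:** the box, jar and cup are where they were, within 2 pixels. The detector did not find the tray in the last picture, so I could not confirm it. The gripper never went below the deck's top, and the tray stands under the deck.

**Other snags:**
- One move was refused as "invalid input", and I re-sent it with every value filled in.
- The knob briefly dragged the fingertips sideways with about 12 N. That eased once I followed it.

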